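# Turn the parts carousel and tip the bushings in

### The job

Turn the round parts tray by its upright steel pin until its one empty bin is squarely under the chute, and only then push the black lever over towards the tray, so that the pan tips and both brass bushings slide down the chute into the empty bin. Leave the bushings to the pan and chute: do not touch them with the fingers.

Things in the scene. Friction and masses are not known exactly. Their poses are not given: they have to be found in the camera images.
- pin (a point): Round steel pin, 14 mm thick, upright on the tray (a disc, radius 145 mm, on a vertical axle, with 4 square grey bins in a cross), 115 mm from the axle, midway between two bins. This point is on its axis at pinching height, 90 mm above the bench; its top is at 105 mm. Bin walls end at 60 mm, 34 mm clear of the pin. The tray turns with light friction (under 2 N at the pin) and stays where left.
- empty_bin (a point): Centre of the floor (25 mm above the bench) of the tray's only empty bin, 84 mm square inside, walls 2 mm thick, 35 mm tall; the other bins hold screws, washers and gears. It lies 90 mm from the axle; y points away from the axle, z up. From above, the pin is 135 degrees anticlockwise of it. The bin starts 0.7 to 1.9 rad anticlockwise of the chute: turn the tray clockwise.
- chute (a point): Centre of the outlet (40 mm square) of the fixed aluminium chute, 67 mm above the bench, straight above where the empty bin's centre must come. y points level from the tray's axle to the chute and pan, z up: the axle is 90 mm along -y. Chute, posts and pan (pan rim 193 mm high) lie within 40 mm of the y axis, 65 to 242 mm from the axle. All stands on one board 12 mm thick.
- lever (a point): Middle of the top edge of the black upright lever, 30 mm wide (chute's x), 6 mm thick, 72 mm tall; at the start 237 mm up, at x -70, y +78 mm from the chute point, in its axes. It turns with the pan about a level axle 70 mm below this point. Push it level to the chute's -y, 40 mm above that axle, for 80 mm: it leans to its stop (1.15 rad), needs about 3 N, stays there. Parts slide from 0.7 rad.
- bushing_a: Plain brass bushing, an upright cylinder 16 mm across and 12 mm tall, lying in the steel pan at the top of the chute, 167 mm above the bench. Origin at the centre of its underside.
- bushing_b: Second brass bushing in the pan, same as the first. Origin at the centre of its underside.

How it is judged:
On the way:
1. the empty bin is turned under the chute, within 30 mm, while both bushings still lie in the pan (horizontal distance between empty_bin and chute below 0.03 m and height (world z) of each of bushing_a, bushing_b above 0.16 m), for 0.2 s.
At the end, for the whole second after the job is handed in: Both bushings lie at rest inside the bin that was empty: within 42 mm of its centre along each side and less than 30 mm above its floor (x of bushing_a in the frame of empty_bin between -0.042 and 0.042 m and y of bushing_a in the frame of empty_bin between -0.042 and 0.042 m and z of each of bushing_a, bushing_b in the frame of empty_bin below 0.03 m and x of bushing_b in the frame of empty_bin between -0.042 and 0.042 m and y of bushing_b in the frame of empty_bin between -0.042 and 0.042 m and linear speed of each of bushing_a, bushing_b below 0.03 m/s); the robot touches nothing.
It fails at once if the fingers touch a bushing (contact force between the fingers and bushing_a above 0.5 N or contact force between the fingers and bushing_b above 0.5 N).
It also fails if it takes over 59 s, if anything falls off the work surface, if the arm or the gripper's body presses on something with over 40 N, if the wrist force passes 120 N, or if a joint passes its speed limit or range.

### The arm

A 6-joint arm with a two-finger parallel gripper is mounted at the origin on the work surface. World frame = base frame: x ahead of the robot, y to its left, z up, the work surface at z = 0. Lengths are in m, angles in rad, forces in N, time in s.
With the tool pointing down it reaches from about 0.4 to 0.825 m from the base axis. Payload 7 kg.
Tool frame: the origin (TCP) lies at the centre of the arm's flange, where the gripper is bolted on; the fingertips stand 178 mm ahead of it and the grasp point (between the pads) lies 159 mm ahead of it; x points along the fingers, y is the direction in which the jaws open and shut, and the axes are right-handed (so a half turn about x gives the same grasp; the last joint's range is limited). The gripper opens to 88 mm and grips with 3 to 60 N. Pads are 19 mm wide; open, the fingers measure 130 mm over their backs; the gripper's body (78 mm by 193 mm) begins 47 mm behind the grasp point.
Start: joints at [1.582, 0.359, 0.012, 0, -1.224, -0.288], TCP at [0.184, 0.649, 0.405] pointing down, gripper open.
Joint ranges: [-3.07, 3.07], [-1.43, 2.12], [-1.02, 1.25], [-3.03, 1.67], [-3.05, -0], [-3.03, 3.03]. Speed limits (rad/s): [2.39, 2.39, 3.01, 3.14, 3.14, 3.14].

### API

Orientations are given as [roll, pitch, yaw] about the fixed x, y, z axes, in that order (R = Rz(yaw) Ry(pitch) Rx(roll)).
In Python, from station import status, viewer, arm gives the robot as it stands. The module is installed in compiled form; this text tells all that it offers.
- The arm moves only by the tool apply_moves, never from a script. Its argument "commands" is a list of rows, each an object of numbers: "dx", "dy", "dz": the shift along the world's x, y, z in mm; "spin": the turn about the world's z in degrees; "hand": the closure, from 0 (fully open) to 1 (shut). A call has exactly 5 rows; each row shifts and turns the commanded pose from where the row before left it; what a row does not reach is not made up. A row lasts 1/8 s, in which the tool goes at most 62.5 mm and 10.7 degrees, less where a joint would pass 70% of its speed; a pose out of reach is approached as far as the arm can. A call is refused whole if a number of a shift passes 62.5 or a number of a turn 10.7, either way. A call with a gripper value outside its range is refused whole. The fingers move at their own pace and stop on an object; "grip_force" is the grip in N (left out, the last holds). Time passes only in rows, so rows that do not move let the fingers close, or fill a call up. It gives the time, the measured TCP pose, the force and the opening at its end, in the units of the state.
- status.get_state(): the state, without advancing time (a new reading comes with each control period).
- viewer.grab_frame(name): name is "scene" or "top"; returns the picture (420x560x3 uint8, red, green, blue); there is no depth.
- viewer.camera_info(name): a dict with "fx", "fy", "cx", "cy" (pixels), "D" ([k1, k2, p1, p2, k3] as OpenCV has them; the pictures are not rectified), "eye" and "attitude" of the camera in the world. Camera axes: x right, y up, looking along -z (the intrinsics and any distortion apply to the point x, -y, -z); pixel columns grow to the right and rows downward; lengths in m; the calibration is good to about 2 mm. A picture is of the moment at which its call begins. camera_info takes no time and is no camera call.
- arm.job_done(): hands the job in, once; it reports no verdict.
The state is a dict: "t": time; "q": joint angles; "qd": joint speeds; "joint_efforts": joint torques, N m; "eef_pos": TCP position; "ee_rot": TCP orientation; "force": force on the tool from outside, world axes, zero at the start; "moment": the same for the moment, N m; "width": finger opening in m.
Only numpy, scipy, OpenCV 4.12 (cv2) and the standard library are available. Lean on these libraries where they do the work, as an engineer would, in place of code of your own. Each camera call takes 0.05 s, during which the arm holds its last target.

## Working session

There is one attempt and no reset: what is moved stays moved. The work goes in short steps, Python scripts to look and compute and a tool call to move; the robot and the scene stay as the last step left them, time stands still between calls to the robot, and variables do not carry over. Pictures are saved under pics/ and viewed, and the job is handed in when it is done.

Besides the shell and the picture viewer there is one more tool, called after "Request:" as name(argument=value, ...) on one line, values as JSON. apply_moves: Moves the arm, as the interface text tells. Its arguments: {"type":"object","properties":{"commands":{"type":"array","items":{"type":"object","properties":{"dx":{"type":"number"},"dy":{"type":"number"},"dz":{"type":"number"},"spin":{"type":"number"},"hand":{"type":"number"}}}},"grip_force":{"type":"number"}},"required":["commands"]}

```bash
mkdir -p pics
python3 - <<'E'
from station import status, viewer
import cv2
for n in("scene","top"):
    im=viewer.grab_frame(n); cv2.imwrite(f"pics/{n}0.png",cv2.cvtColor(im,cv2.COLOR_RGB2BGR)); print(viewer.camera_info(n))
print(status.get_state())
E
```

```text
{'fx': 509.0897131813433, 'fy': 509.0897131813433, 'cx': 279.5423466872105, 'cy': 214.14833106436066, 'D': array([-0.02578769,  0.        ,  0.        ,  0.        ,  0.        ]), 'eye': array([0.74418976, 0.46814743, 0.67620314]), 'attitude': array([ 0.72292415, -0.01782154,  2.68355597])}
{'fx': 448.4249284502325, 'fy': 448.4249284502325, 'cx': 284.20638085207355, 'cy': 211.96979518145585, 'D': array([-0.01518363,  0.        ,  0.        ,  0.        ,  0.        ]), 'eye': array([0.44034383, 0.07559332, 0.80405375]), 'attitude': array([ 0.10211092, -0.00259497, -1.55532864])}
{'t': 0.1, 'q': array([ 1.58208477e+00,  3.59290605e-01,  1.11769708e-02, -3.26744674e-04,
       -1.22412225e+00, -2.88091373e-01]), 'qd': array([-2.19124008e-03, -2.39591771e-03,  2.98531280e-03,  1.50623450e-03,
        4.91061148e-05,  1.99863675e-04]), 'joint_efforts': array([-3.17906008e-03, -5.84162199e+01,  2.93750596e+01,  7.01564491e+00,
        1.01084015e-02, -4.01283819e-05]), 'eef_pos': array([0.18442273, 0.64913495, 0.40384039]), 'ee_rot': array([ 1.64868072,  1.56932435, -1.7698261 ]), 'force': array([-0.37213951,  0.09287917, -0.11032047]), 'moment': array([ 0.01691632,  0.04381176, -0.01231489]), 'width': 0.0874992392555657}
```

View pics/scene0.png

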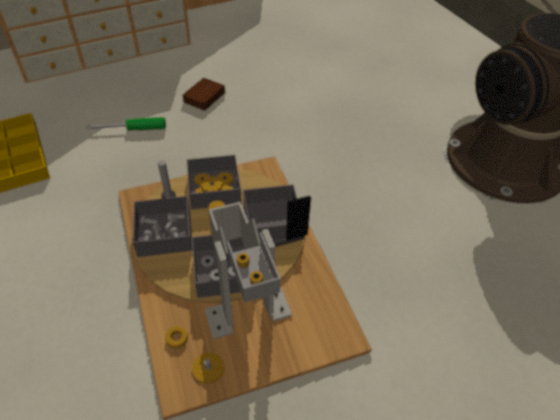

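View pics/top0.png

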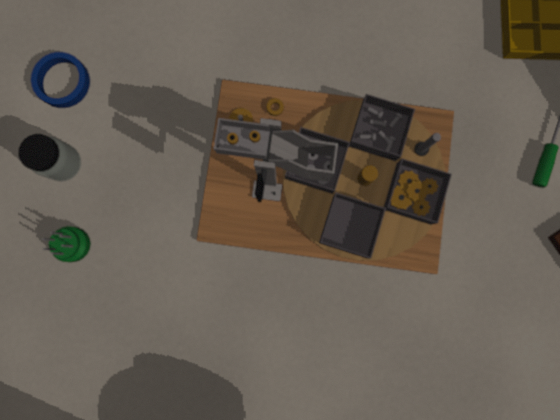

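The pin is at about (165,180) in scene and (430,142) in top. The empty bin is at (352,225) in top and the lever at (265,182). I'll enlarge both crops.

```bash
cat > h.py <<'E'
import numpy as np, cv2
from station import status, viewer
from scipy.spatial.transform import Rotation as R
def cam(n):
    c=viewer.camera_info(n);K=np.array([[c['fx'],0,c['cx']],[0,c['fy'],c['cy']],[0,0,1]])
    return K,c['D'],c['eye'],R.from_euler('xyz',c['attitude']).as_matrix()
def proj(n,P):
    K,D,e,A=cam(n);p=(np.atleast_2d(P)-e)@A;p=p*[1,-1,-1]
    return cv2.projectPoints(p,np.zeros(3),np.zeros(3),K,D)[0].reshape(-1,2)
def ray(n,uv):
    K,D,e,A=cam(n);u=cv2.undistortPoints(np.array(uv,float).reshape(-1,1,2),K,D).reshape(-1,2)
    return e,np.c_[u[:,0],-u[:,1],-np.ones(len(u))]@A.T
def atz(n,uv,z):
    e,d=ray(n,uv);return e+d*((z-e[2])/d[:,2])[:,None]
E
python3 - <<'E'
from h import *
s=cv2.imread('pics/scene0.png');t=cv2.imread('pics/top0.png')
cv2.imwrite('pics/sc.png',cv2.resize(s[140:400,110:370],None,fx=2.3,fy=2.3,interpolation=2))
cv2.imwrite('pics/tc.png',cv2.resize(t[70:280,195:460],None,fx=2.8,fy=2.8,interpolation=2))
E
```

```text
(no output)
```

View pics/sc.png

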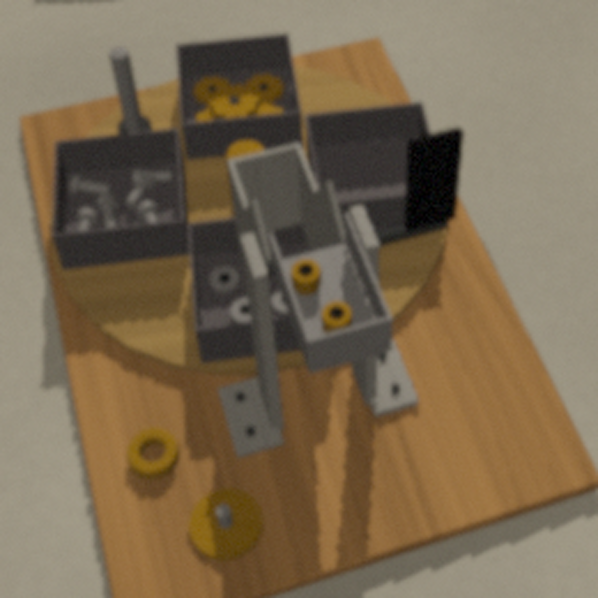

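View pics/tc.png

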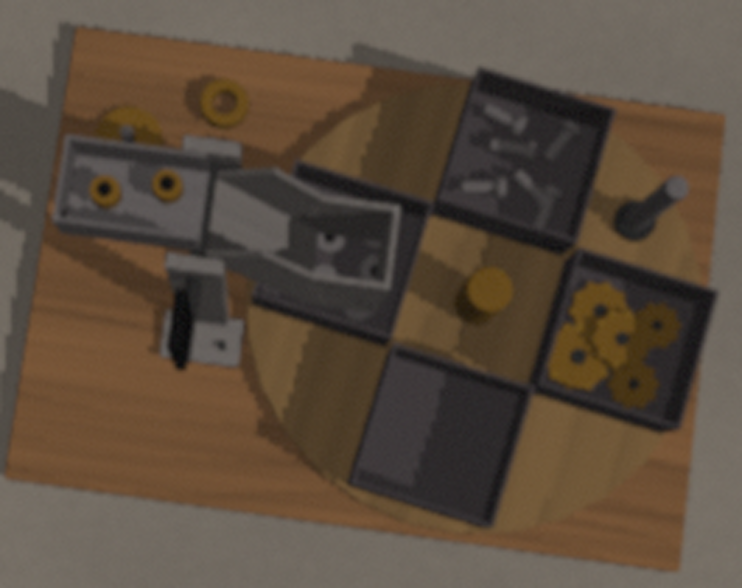

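```bash
cat > fit.py <<'E'
from h import *
from scipy.optimize import least_squares
def T(p): return np.array(p)/2.8+[195,70]
def S(p): return np.array(p)/2.3+[110,140]
def loc(a,ang,x,y,z):
    yd=np.array([np.cos(ang),np.sin(ang)]);xd=np.array([yd[1],-yd[0]])
    return np.r_[a+xd*x+yd*y,z]
E
python3 - <<'E'
from fit import *
obs=[('top','pin',T((677,188))),('scene','pin',S((120,53))),
('top','e00',T((395,350))),('top','e01',T((350,485))),('top','e10',T((530,388))),('top','e11',T((492,525))),
('scene','e01',S((422,106))),('scene','e00',S((308,122))),
('top','lev',T((181,297))),('scene','lev',S((435,136))),
('top','p0',T((65,135))),('top','p1',T((50,230))),('scene','p1',S((390,320))),('scene','p0',S((305,350)))]
def pts(v):
    a=v[:2];phi,psi,w=v[2:]
    d={'pin':loc(a,psi+3*np.pi/4,0,115e-3,.105),'lev':loc(a,phi,-.07,.168,.237)}
    d['p0']=loc(a,phi,w,.242,.193);d['p1']=loc(a,phi,-w,.242,.193)
    return d
def mod(v,n,k):
    d=pts(v)
    if k in d:return d[k]
    return None
# empty bin corners: nearest match among 4
def res(v):
    r=[]
    E={n:proj(n,[loc(v[:2],v[3],sx*.044,.09+sy*.044,.06) for sx in(-1,1) for sy in(-1,1)]) for n in('top','scene')}
    for n,k,o in obs:
        P=mod(v,n,k)
        if P is None:
            q=E[n];m=q[np.argmin(((q-o)**2).sum(1))]
        else:m=proj(n,P)[0]
        r+=list(m-o)
    return np.array(r)
c=atz('top',[T((490,290))],.05)[0];print('cap',c)
best=None
for phi in np.radians([70,80,90,100]):
  for psi in np.radians(np.arange(90,220,5)):
    s=least_squares(res,[c[0],c[1],phi,psi,.025],loss='soft_l1')
    if best is None or s.cost<best.cost:best=s
v=best.x;print(v,np.degrees(v[2:4]),best.cost)
for (n,k,o),r in zip(obs,best.fun.reshape(-1,2)):print(n,k,r.round(1))
d=pts(v);print(d);print('pin end',loc(v[:2],v[2]+3*np.pi/4,0,.115,.09),'bin ',loc(v[:2],v[2],0,.09,.025))
E
```

```text
cap [ 0.58583015 -0.07061042  0.05      ]Traceback (most recent call last):
  File "<stdin>", line 31, in <module>
    return func(*args, **kwargs)
    result = trf(vector_fun.fun, vector_fun.jac, x0, f0, J0, lb, ub, ftol, xtol,
                 gtol, max_nfev, x_scale, loss_function, tr_solver,
                 tr_options.copy(), verbose, callback=callback_wrapped)
    return trf_no_bounds(
        fun, jac, x0, f0, J0, ftol, xtol, gtol, max_nfev, x_scale,
        loss_function, tr_solver, tr_options, verbose, callback=callback)
    f_new = fun(x_new)
    self._update_fun()
    ~~~~~~~~~~~~~~~~^^
    self.f = self.fun_wrapped(xp_copy(self.x))
             ~~~~~~~~~~~~~~~~^^^^^^^^^^^^^^^^^
    return np.atleast_1d(self.fun(x))
                         ~~~~~~~~^^^
    return self.f(x, *self.args, **self.kwargs)
           ~~~~~~^^^^^^^^^^^^^^^^^^^^^^^^^^^^^^
  File "<stdin>", line 24, in res
  File "h.py", line 8, in proj
    K,D,e,A=cam(n);p=(np.atleast_2d(P)-e)@A;p=p*[1,-1,-1]
            ~~~^^^
  File "h.py", line 5, in cam
    c=viewer.camera_info(n);K=np.array([[c['fx'],0,c['cx']],[0,c['fy'],c['cy']],[0,0,1]])
ValueError: time passes only in moves, steps and waits
```

```bash
sed -i 's/^def cam/import functools\n@functools.cache\ndef cam/' h.py
cat > run.py <<'E'
from fit import *
obs=[('top','pin',T((677,188))),('scene','pin',S((120,53))),
('top','e00',T((395,350))),('top','e01',T((350,485))),('top','e10',T((530,388))),('top','e11',T((492,525))),
('scene','e01',S((422,106))),('scene','e00',S((308,122))),
('top','lev',T((181,297))),('scene','lev',S((435,136))),
('top','p0',T((65,135))),('top','p1',T((50,230))),('scene','p1',S((390,320))),('scene','p0',S((305,350)))]
def pts(v):
    a=v[:2];phi,psi,w=v[2:]
    return {'pin':loc(a,psi+3*np.pi/4,0,115e-3,.105),'lev':loc(a,phi,-.07,.168,.237),
    'p0':loc(a,phi,w,.242,.193),'p1':loc(a,phi,-w,.242,.193)}
def res(v):
    r=[];d=pts(v)
    E={n:proj(n,[loc(v[:2],v[3],sx*.044,.09+sy*.044,.06) for sx in(-1,1) for sy in(-1,1)]) for n in('top','scene')}
    for n,k,o in obs:
        if k not in d:
            q=E[n];m=q[np.argmin(((q-o)**2).sum(1))]
        else:m=proj(n,d[k])[0]
        r+=list(m-o)
    return np.array(r)
c=atz('top',[T((490,290))],.05)[0]
best=None
for phi in np.radians([75,90]):
  for psi in np.radians(np.arange(130,200,10)):
    s=least_squares(res,[c[0],c[1],phi,psi,.025],loss='soft_l1')
    if best is None or s.cost<best.cost:best=s
v=best.x;print(v,np.degrees(v[2:4]),best.cost)
for (n,k,o),r in zip(obs,best.fun.reshape(-1,2)):print(n,k,r.round(1))
d=pts(v);print(d);print('pin end',loc(v[:2],v[2]+3*np.pi/4,0,.115,.09),'bin ',loc(v[:2],v[2],0,.09,.025))
np.save('v.npy',v)
E
python3 run.py
```

```text
[ 0.58147426 -0.06512561  1.44078754  2.84975822  0.02212782] [ 82.55104549 163.2791186 ] 30.04548750345145
top pin [-0.5  0.1]
scene pin [-0.6 -1.9]
top e00 [-1.1 -2.1]
top e01 [-0.5 -0.2]
top e10 [1.  0.1]
top e11 [-0.3  1.7]
scene e01 [ 0.1 -3.4]
scene e00 [-1.5 -4.9]
top lev [-2.8  8. ]
scene lev [-0.4 -1.3]
top p0 [-1.8 -0.9]
top p1 [-1.5 -4.2]
scene p1 [ 0.4 -0.4]
scene p0 [-0.1 -3.2]
{'pin': array([ 0.6359575 , -0.16640037,  0.105     ]), 'lev': array([0.53384501, 0.11053159, 0.237     ]), 'p0': array([0.63478891, 0.17196338, 0.193     ]), 'p1': array([0.59090675, 0.1777008 , 0.193     ])}
pin end [ 0.49030104 -0.13521443  0.09      ] bin  [0.59314212 0.02411486 0.025     ]
```

```bash
sed -i 's/T((181,297))/T((178,322))/' run.py
cat >> run.py <<'E'
E=[loc(v[:2],v[3]+k*np.pi/2,sx*.044,.09+sy*.044,.06) for k in range(4) for sx in(-1,1) for sy in(-1,1)]
C=[loc(v[:2],v[2],sx*.02,.09+sy*.02,.067) for sx in(-1,1) for sy in(-1,1)]
L=[loc(v[:2],v[2],-.07+sx*.015,.168+sy*.003,z) for sx in(-1,1) for sy in(-1,1) for z in (.237,.165)]
Pn=[loc(v[:2],v[3]+3*np.pi/4,0,.115,z) for z in (.03,.09,.105)]
P=[loc(v[:2],v[2],sx*v[4],.242,.193) for sx in(-1,1)]
for n,f,o,fn in (('top',2.8,(195,70),'tc'),('scene',2.3,(110,140),'sc')):
    im=cv2.imread(f'pics/{fn}.png')
    for X,c in((E,(0,255,0)),(C,(255,0,255)),(L,(0,0,255)),(Pn,(255,255,0)),(P,(0,255,255))):
        for q in proj(n,X): cv2.circle(im,tuple(((q-o)*f).round().astype(int).tolist()),3,c,-1)
    cv2.imwrite(f'pics/{fn}_o.png',im)
E
python3 run.py
```

```text
[ 0.58129389 -0.0652452   1.44254434  2.84975524  0.02233623] [ 82.65170235 163.27894789] 22.146783795154036
top pin [-0.4  0.2]
scene pin [-0.6 -2. ]
top e00 [-1. -2.]
top e01 [-0.4 -0.1]
top e10 [1.1 0.2]
top e11 [-0.3  1.8]
scene e01 [ 0.2 -3.5]
scene e00 [-1.5 -5. ]
top lev [-1.5 -0.6]
scene lev [-0.2 -1.6]
top p0 [-1.7 -0.6]
top p1 [-1.5 -3.7]
scene p1 [ 1.  -0.7]
scene p0 [ 0.2 -3.4]
{'pin': array([ 0.63577683, -0.16652012,  0.105     ]), 'lev': array([0.53335612, 0.11032806, 0.237     ]), 'p0': array([0.63439865, 0.17191043, 0.193     ]), 'p1': array([0.59009307, 0.17762407, 0.193     ])}
pin end [ 0.49024394 -0.13549408  0.09      ] bin  [0.59280496 0.02401563 0.025     ]
```

```bash
python3 -c "
import cv2,numpy as np
a=cv2.imread('pics/tc_o.png');b=cv2.imread('pics/sc_o.png')
print(a.shape,b.shape)"
```

```text
(588, 742, 3) (598, 598, 3)
```

View pics/tc_o.png

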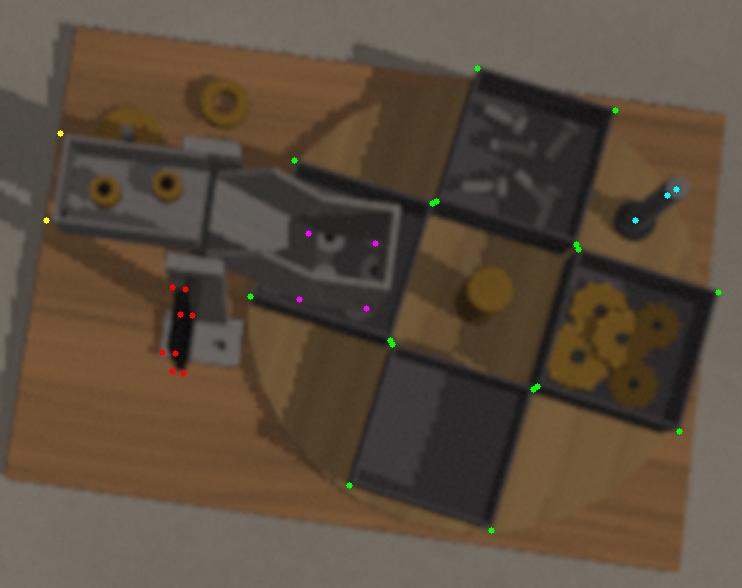

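View pics/sc_o.png

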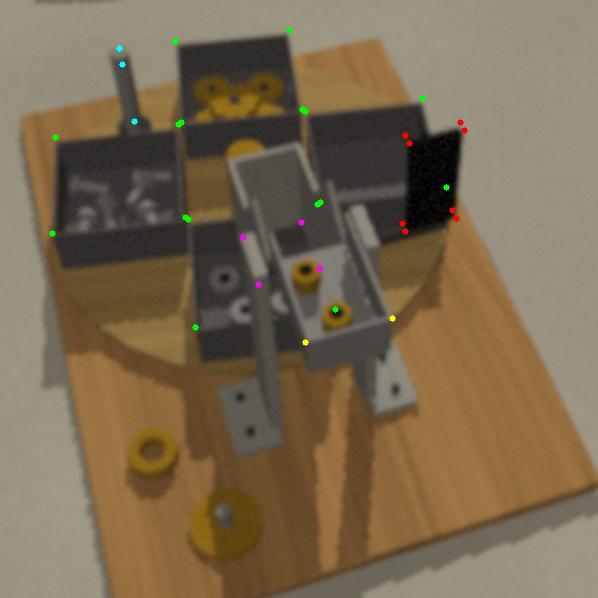

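```bash
python3 - <<'E'
s=open('run.py').read()
s=s.replace("phi,psi,w=v[2:]","phi,psi,w,yp=v[2:]").replace(".242,.193","yp,.193").replace("psi,.025]","psi,.025,.24]").replace("v[4],yp","v[4],v[5]")
i=s.index("obs=[");j=s.index("def pts")
s=s[:i]+"""obs=[('top','pin',T((677,188))),('scene','pin',S((120,53)))]
obs+=[('top','e',T(p)) for p in ((480,69),(614,108),(716,292),(678,430),(492,525),(350,485))]
obs+=[('scene','e',S(p)) for p in ((57,140),(54,236),(178,43),(289,36),(422,105))]
obs+=[('top','lev',T((178,322))),('scene','lev',S((435,136))),
('top','p0',T((65,135))),('top','p1',T((52,230))),('scene','p1',S((389,319))),('scene','p0',S((304,350)))]
"""+s[j:]
s=s.replace("v[3],sx*.044","v[3]+k*np.pi/2,sx*.044").replace(".06) for sx",".06) for k in range(4) for sx",1)
open('run.py','w').write(s)
E
grep -n "v\[3\]" run.py; python3 run.py
```

```text
13:    E={n:proj(n,[loc(v[:2],v[3]+k*np.pi/2,sx*.044,.09+sy*.044,.06) for k in range(4) for sx in(-1,1) for sy in(-1,1)]) for n in('top','scene')}
30:E=[loc(v[:2],v[3]+k*np.pi/2,sx*.044,.09+sy*.044,.06) for k in range(4) for sx in(-1,1) for sy in(-1,1)]
33:Pn=[loc(v[:2],v[3]+3*np.pi/4,0,.115,z) for z in (.03,.09,.105)]
[ 0.58136506 -0.06441781  1.44201162  2.85153648  0.02230483  0.23956566] [ 82.62117972 163.38100551] 19.95471498398104
top pin [-1.  0.]
scene pin [-0.5 -1.6]
top e [-1.5 -0.6]
top e [-0.2  0.6]
top e [ 0.1 -0.1]
top e [-0.2  0.2]
top e [-0.6  1.7]
top e [-0.8 -0. ]
scene e [-0.9 -0.7]
scene e [-0.7 -0.9]
scene e [-1.1 -0.6]
scene e [-0.2 -2.5]
scene e [ 0.3 -2.8]
top lev [-2.2 -0.7]
scene lev [ 0.1 -1.1]
top p0 [-0.6 -0.5]
top p1 [-1.1 -3.6]
scene p1 [ 0.9 -1.3]
scene p0 [ 0.2 -4.5]
{'pin': array([ 0.63602831, -0.16559552,  0.105     ]), 'lev': array([0.53352083, 0.11118096, 0.237     ]), 'p0': array([0.63425236, 0.17029935, 0.193     ]), 'p1': array([0.59001213, 0.17602852, 0.193     ])}
pin end [ 0.4902777  -0.13461818  0.09      ] bin  [0.59292367 0.02483687 0.025     ]
```

Run:
```python
from h import *
s=status.get_state();A=R.from_euler('xyz',s['ee_rot']).as_matrix();print(A.round(3),np.degrees(np.arctan2(A[1,1],A[0,1])))
```

```text
[[-0.    -0.273 -0.962]
 [-0.001 -0.962  0.273]
 [-1.     0.001 -0.   ]] -105.86601817604608
```

Request:
apply_moves(commands=[{"dz":50,"hand":0},{"dx":23,"dy":-42,"spin":-3},{"dx":24,"dy":-43,"spin":-3},{"dx":24,"dy":-43,"spin":-3},{"dx":24,"dy":-43,"spin":-3}], grip_force=10)

```text
invalid input at $.commands[0]: expected keys dx, dy, dz, spin, hand
```

Request:
apply_moves(commands=[{"dx":24,"dy":-43,"spin":-3},{"dx":24,"dy":-43,"spin":-3},{"dx":24,"dy":-43,"spin":-3},{"dx":24,"dy":-43,"spin":-3},{"dx":24,"dy":-43,"spin":-3}])

```text
invalid input at $.commands[0]: expected keys dx, dy, dz, spin, hand
```

Request:
apply_moves(commands=[{"dx":24,"dy":-43,"spin":-3},{"dx":24,"dy":-43,"spin":-3},{"dx":24,"dy":-43,"spin":-3},{"dx":24,"dy":-43,"spin":-3},{"dx":24,"dy":-43,"spin":-3}])

```text
invalid input at $.commands[0]: expected keys dx, dy, dz, spin, hand
```

Request:
apply_moves(commands=[{"dx":24,"dy":-43,"spin":-2},{"dx":24,"dy":-43,"spin":-2},{"dx":24,"dy":-43},{"dx":24,"dy":-43},{}])

```text
invalid input at $.commands[0]: expected keys dx, dy, dz, spin, hand
```

All five keys are required in every row, so I'll resend with full rows.

Request:
apply_moves(commands=[{"dx":0,"dy":0,"dz":50,"spin":0,"hand":0},{"dx":24,"dy":-43,"dz":0,"spin":-3,"hand":0},{"dx":24,"dy":-43,"dz":0,"spin":-3,"hand":0},{"dx":24,"dy":-43,"dz":0,"spin":-3,"hand":0},{"dx":24,"dy":-43,"dz":0,"spin":-3,"hand":0}], grip_force=10)

```text
t: 0.72
eef_pos: [0.281, 0.4757, 0.4543]
ee_rot: [1.617, 1.57, -2.013]
force: [0.7, -0.2, 0.8]
width: 0.0877
```

Request:
apply_moves(commands=[{"dx":24,"dy":-43,"dz":0,"spin":-3,"hand":0},{"dx":24,"dy":-43,"dz":0,"spin":-3,"hand":0},{"dx":24,"dy":-43,"dz":0,"spin":-3,"hand":0},{"dx":24,"dy":-43,"dz":0,"spin":-3,"hand":0},{"dx":24,"dy":-43,"dz":0,"spin":-3,"hand":0}])

```text
t: 1.35
eef_pos: [0.4008, 0.2607, 0.4546]
ee_rot: [0.248, 1.571, 2.64]
force: [0.8, 0.2, 0.5]
width: 0.0876
```

Request:
apply_moves(commands=[{"dx":24,"dy":-43,"dz":0,"spin":-3,"hand":0},{"dx":24,"dy":-43,"dz":0,"spin":-3,"hand":0},{"dx":24,"dy":-43,"dz":0,"spin":-3,"hand":0},{"dx":24,"dy":-43,"dz":0,"spin":-3,"hand":0},{"dx":24,"dy":-43,"dz":0,"spin":-3,"hand":0}])

```text
t: 1.98
eef_pos: [0.5209, 0.0457, 0.4545]
ee_rot: [0.795, 1.571, 2.925]
force: [0.2, 2.3, 0.2]
width: 0.0874
```

Request:
apply_moves(commands=[{"dx":24,"dy":-43,"dz":0,"spin":-3,"hand":0},{"dx":24,"dy":-43,"dz":0,"spin":0,"hand":0},{"dx":24,"dy":-43,"dz":0,"spin":0,"hand":0},{"dx":24,"dy":-43,"dz":0,"spin":0,"hand":0},{"dx":19,"dy":-40,"dz":0,"spin":0,"hand":0}])

```text
t: 2.6
eef_pos: [0.6362, -0.1663, 0.4539]
ee_rot: [0.928, 1.57, 3.007]
force: [0.9, 1.0, -0.4]
width: 0.0873
```

```bash
cat > look.py <<'E'
from h import *
import sys
k=sys.argv[1]
s=status.get_state();A=R.from_euler('xyz',s['ee_rot']).as_matrix();print(s['t'],s['eef_pos'],s['force'],s['width'],'jaw',np.degrees(np.arctan2(A[1,1],A[0,1])))
for n,f,(a,b,c,d) in (('top',2.2,(50,310,190,480)),('scene',2.2,(100,370,90,400))):
    im=cv2.cvtColor(viewer.grab_frame(n),cv2.COLOR_RGB2BGR);cv2.imwrite(f'pics/{n}_{k}_full.png',im)
    cv2.imwrite(f'pics/{n}_{k}.png',cv2.resize(im[a:b,c:d],None,fx=f,fy=f,interpolation=2))
E
python3 look.py 1
```

```text
2.6 [ 0.63615522 -0.16631815  0.45391399] [ 0.87319521  0.9632615  -0.37439133] 0.08731629058879244 jaw -150.87701057547724
```

View pics/scene_1.png

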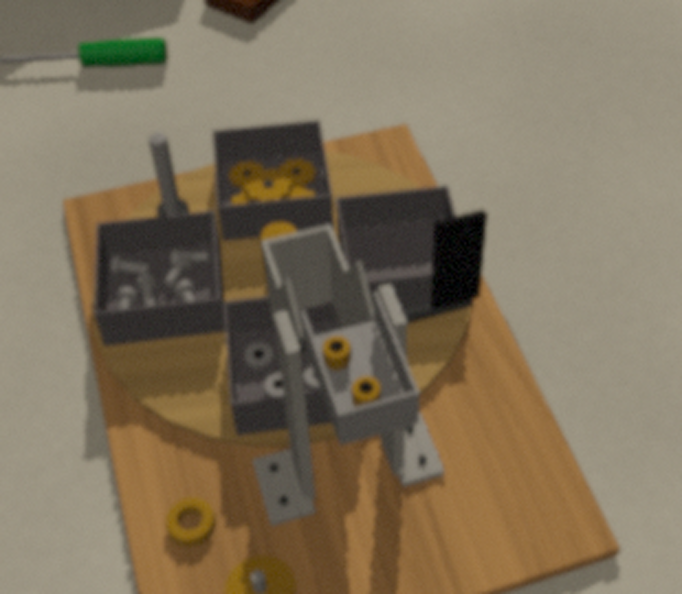

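```bash
python3 -c "
from h import *
print(proj('scene',[[.636,-.166,.276],[.636,-.166,.105]]),proj('top',[[.636,-.166,.276]]))"
```

```text
[[142.6457073   70.53279   ]
 [161.57380342 161.28947997]] [[483.35087111  99.79171076]]
```

View pics/scene_1_full.png

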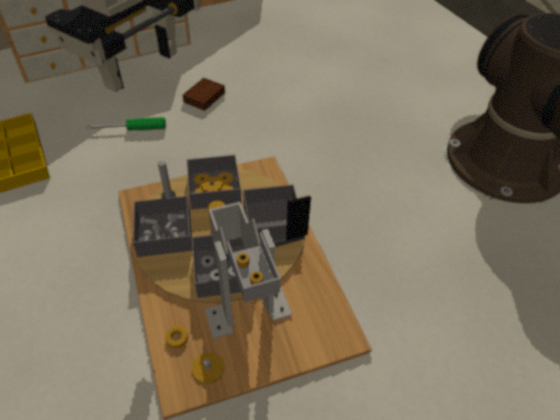

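View pics/top_1_full.png

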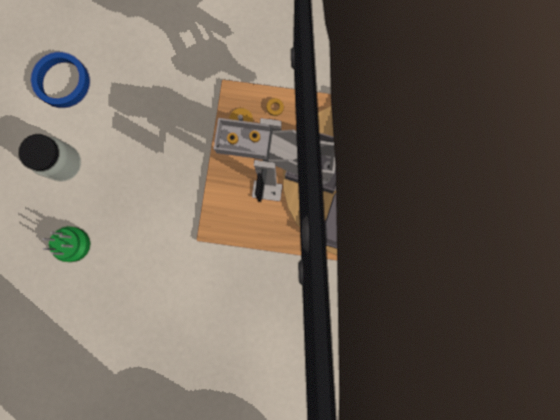

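The fingers straddle the pin line at scene (110,80) and (165,45), and the top view is blocked by the arm. I'll descend and close.

Request:
apply_moves(commands=[{"dx":0,"dy":0,"dz":-50,"spin":0,"hand":0},{"dx":0,"dy":0,"dz":-50,"spin":0,"hand":0},{"dx":0,"dy":0,"dz":-40,"spin":0,"hand":0},{"dx":0,"dy":0,"dz":-30,"spin":0,"hand":0},{"dx":0,"dy":0,"dz":0,"spin":0,"hand":0}])

```text
t: 3.32
eef_pos: [0.6344, -0.1643, 0.2819]
ee_rot: [1.005, 1.565, 3.084]
force: [0.6, -0.6, 0.6]
width: 0.0877
```

```bash
python3 look.py 2
```

```text
3.325 [ 0.63437254 -0.16430573  0.28194957] [ 0.63925862 -0.57826982  0.61062768] 0.0877125889929296 jaw -150.86540313454108
```

View pics/scene_2.png

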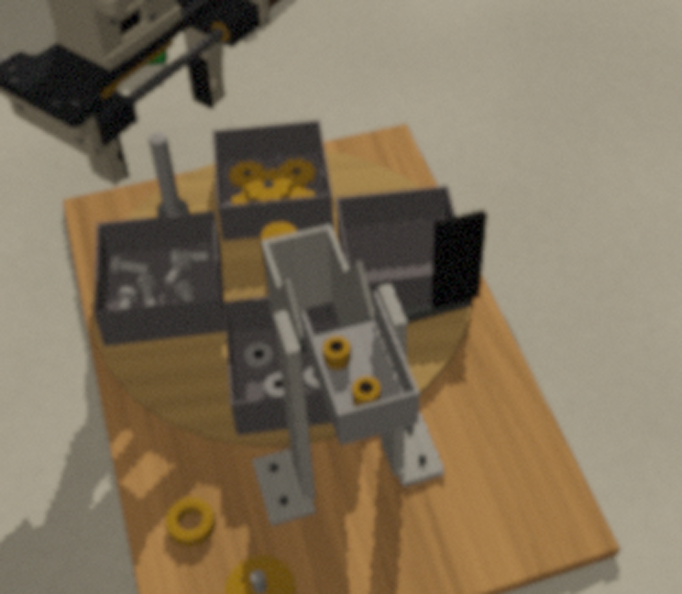

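The pin top at (157,140) lies midway between the fingertips.

Request:
apply_moves(commands=[{"dx":0,"dy":0,"dz":-20,"spin":0,"hand":0},{"dx":0,"dy":0,"dz":-13,"spin":0,"hand":0},{"dx":0,"dy":0,"dz":0,"spin":0,"hand":0.6},{"dx":0,"dy":0,"dz":0,"spin":0,"hand":1},{"dx":0,"dy":0,"dz":0,"spin":0,"hand":1}], grip_force=10)

```text
t: 4.05
eef_pos: [0.6358, -0.1647, 0.2525]
ee_rot: [-2.186, 1.57, -0.107]
force: [0.2, -0.3, -0.6]
width: 0.063
```

Request:
apply_moves(commands=[{"dx":0,"dy":0,"dz":0,"spin":0,"hand":1},{"dx":0,"dy":0,"dz":0,"spin":0,"hand":1},{"dx":0,"dy":0,"dz":0,"spin":0,"hand":1},{"dx":0,"dy":0,"dz":0,"spin":0,"hand":1},{"dx":0,"dy":0,"dz":0,"spin":0,"hand":1}])

```text
t: 4.68
eef_pos: [0.6356, -0.1647, 0.2517]
ee_rot: [-2.065, 1.571, 0.015]
force: [-0.7, -1.0, 0.8]
width: 0.0136
```

```bash
python3 look.py 3
```

```text
4.675 [ 0.63555171 -0.16468649  0.25165466] [-0.6916668  -1.03992133  0.81550622] 0.013626709391748449 jaw -150.85831773637042
```

View pics/scene_3.png

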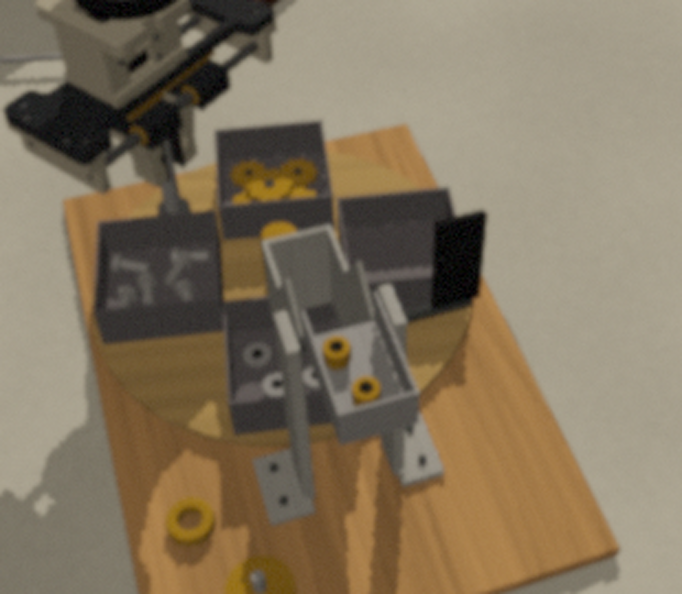

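The pin is held (width 13.6 mm), and its angle agrees with the fit. Next I'll compute the arc rows.

Run:
```python
import numpy as np
v=np.load('v.npy');a=v[:2]*1000;p=np.array([635.55,-164.69])-a
print(np.hypot(*p),np.degrees(np.arctan2(p[1],p[0])))
th0=np.arctan2(p[1],p[0]);th1=v[2]+.75*np.pi-2*np.pi;r=np.hypot(*p)
th=np.linspace(th0,th1,19);P=r*np.c_[np.cos(th),np.sin(th)]
print(np.degrees(th1-th0)/18);print(np.diff((P-P[0]).round(1),axis=0).round(1));print(P[-1]+a)
```

```text
113.97595978077157 -61.614165161838685
-4.4869252841365785
[[-8.  -3.9]
 [-8.3 -3.3]
 [-8.5 -2.7]
 [-8.7 -1.9]
 [-8.9 -1.3]
 [-8.9 -0.6]
 [-8.9  0.2]
 [-8.9  0.8]
 [-8.8  1.5]
 [-8.6  2.2]
 [-8.5  2.8]
 [-8.2  3.6]
 [-7.9  4.1]
 [-7.5  4.8]
 [-7.2  5.3]
 [-6.7  5.9]
 [-6.2  6.3]
 [-5.8  6.9]]
[ 491.088803   -133.99306707]
```

Request:
apply_moves(commands=[{"dx":-8,"dy":-3.9,"dz":0,"spin":-4.5,"hand":1},{"dx":-8.3,"dy":-3.3,"dz":0,"spin":-4.5,"hand":1},{"dx":-8.5,"dy":-2.7,"dz":0,"spin":-4.5,"hand":1},{"dx":-8.7,"dy":-1.9,"dz":0,"spin":-4.5,"hand":1},{"dx":-8.9,"dy":-1.3,"dz":0,"spin":-4.5,"hand":1}])

```text
t: 5.4
eef_pos: [0.5929, -0.1773, 0.2516]
ee_rot: [-0.652, 1.57, 1.032]
force: [0.3, 6.0, 1.9]
width: 0.0135
```

Request:
apply_moves(commands=[{"dx":-8.9,"dy":-0.6,"dz":0,"spin":-4.5,"hand":1},{"dx":-8.9,"dy":0.2,"dz":0,"spin":-4.5,"hand":1},{"dx":-8.9,"dy":0.8,"dz":0,"spin":-4.5,"hand":1},{"dx":-8.8,"dy":1.5,"dz":0,"spin":-4.5,"hand":1},{"dx":-8.6,"dy":2.2,"dz":0,"spin":-4.5,"hand":1}])

```text
t: 6.02
eef_pos: [0.5494, -0.1726, 0.2517]
ee_rot: [-0.698, 1.568, 0.593]
force: [2.7, 7.6, -2.0]
width: 0.0139
```

Request:
apply_moves(commands=[{"dx":-8.5,"dy":2.8,"dz":0,"spin":-4.5,"hand":1},{"dx":-8.2,"dy":3.6,"dz":0,"spin":-4.5,"hand":1},{"dx":-7.9,"dy":4.1,"dz":0,"spin":-4.5,"hand":1},{"dx":-7.5,"dy":4.8,"dz":0,"spin":-4.5,"hand":1},{"dx":-7.2,"dy":5.3,"dz":0,"spin":-4.5,"hand":1}])

```text
t: 6.65
eef_pos: [0.511, -0.1518, 0.2517]
ee_rot: [-0.538, 1.566, 0.361]
force: [6.4, 7.4, -6.5]
width: 0.0138
```

Request:
apply_moves(commands=[{"dx":-6.7,"dy":5.9,"dz":0,"spin":-4.5,"hand":1},{"dx":-6.2,"dy":6.3,"dz":0,"spin":-4.5,"hand":1},{"dx":-5.8,"dy":6.9,"dz":0,"spin":-4.5,"hand":1},{"dx":0,"dy":0,"dz":0,"spin":0,"hand":1},{"dx":0,"dy":0,"dz":0,"spin":0,"hand":1}])

```text
t: 7.28
eef_pos: [0.4927, -0.1328, 0.2518]
ee_rot: [-0.341, 1.566, 0.325]
force: [7.6, 6.4, -8.4]
width: 0.0138
```

```bash
python3 look.py 4
```

```text
7.275 [ 0.49269221 -0.13283239  0.25175403] [ 7.62432183  6.43185997 -8.3746669 ] 0.013762090708166985 jaw 128.1702205427305
```

View pics/scene_4.png

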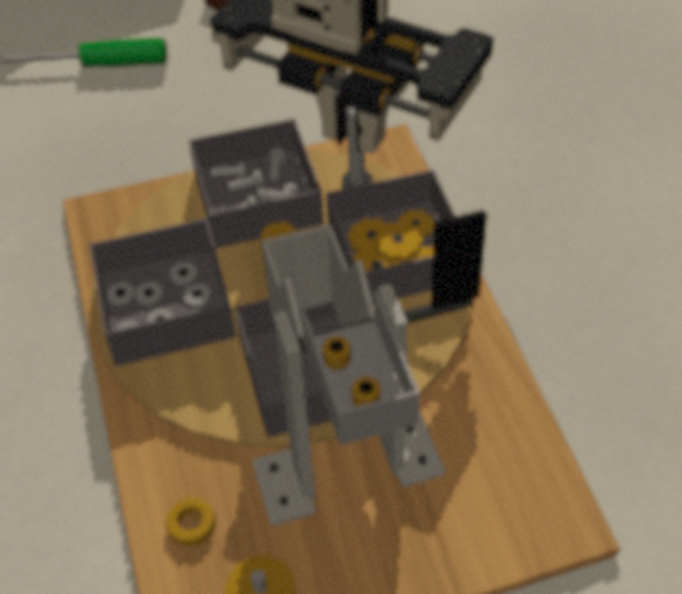

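The tray is turned and the empty bin is under the chute. I'll release, lift and verify.

Request:
apply_moves(commands=[{"dx":0,"dy":0,"dz":0,"spin":0,"hand":0},{"dx":0,"dy":0,"dz":0,"spin":0,"hand":0},{"dx":0,"dy":0,"dz":0,"spin":0,"hand":0},{"dx":0,"dy":0,"dz":0,"spin":0,"hand":0},{"dx":0,"dy":0,"dz":20,"spin":0,"hand":0}])

```text
t: 8.0
eef_pos: [0.4903, -0.1341, 0.2707]
ee_rot: [2.516, 1.568, -3.102]
force: [-0.1, 0.5, 0.1]
width: 0.058
```

Request:
apply_moves(commands=[{"dx":0,"dy":0,"dz":45,"spin":0,"hand":0},{"dx":0,"dy":0,"dz":45,"spin":0,"hand":0},{"dx":0,"dy":0,"dz":45,"spin":0,"hand":0},{"dx":0,"dy":0,"dz":45,"spin":0,"hand":0},{"dx":0,"dy":0,"dz":0,"spin":0,"hand":1}])

```text
t: 8.62
eef_pos: [0.4915, -0.1343, 0.4556]
ee_rot: [-0.697, 1.564, -0.031]
force: [0.2, 0.7, 1.0]
width: 0.0823
```

```bash
python3 look.py 5;python3 - <<'E'
from fit import *
v=np.load('v.npy')
E=[loc(v[:2],v[2]+k*np.pi/2,sx*.044,.09+sy*.044,.06) for k in range(4) for sx in(-1,1) for sy in(-1,1)]
Pn=[loc(v[:2],v[2]+3*np.pi/4,0,.115,z) for z in (.03,.105)]
im=cv2.imread('pics/scene_5.png')
for X,c in((E,(0,255,0)),(Pn,(255,255,0))):
    for q in proj('scene',X): cv2.circle(im,tuple(((q-[90,100])*2.2).round().astype(int).tolist()),2,c,-1)
cv2.imwrite('pics/scene_5o.png',im)
E
```

```text
8.625 [ 0.49145714 -0.13425317  0.45556619] [0.19700996 0.65062874 1.02011521] 0.08228303893267583 jaw 128.15109668735244
```

View pics/scene_5o.png

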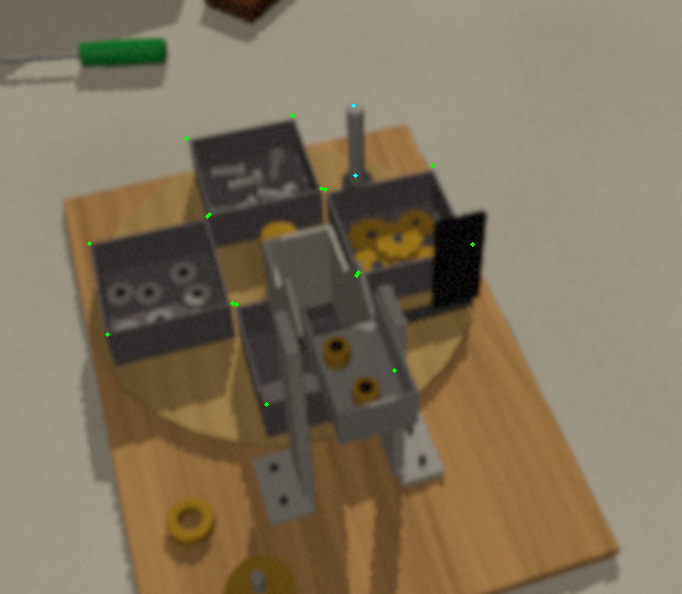

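View pics/top_5_full.png

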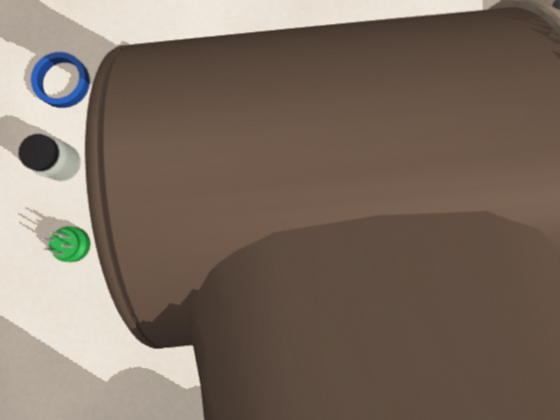

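The bin corners sit on the predicted chute-aligned overlay, with a constant offset of about 2 px. The pin is at (353,108) and both bushings are still in the pan. Next is the lever.

Request:
apply_moves(commands=[{"dx":6,"dy":40,"dz":0,"spin":-6,"hand":1},{"dx":6,"dy":40,"dz":0,"spin":-6,"hand":1},{"dx":6,"dy":40,"dz":0,"spin":-6,"hand":1},{"dx":6,"dy":40,"dz":0,"spin":-6,"hand":1},{"dx":6,"dy":40,"dz":0,"spin":-6,"hand":1}])

```text
t: 9.35
eef_pos: [0.5207, 0.0672, 0.4501]
ee_rot: [-2.888, 1.568, -2.75]
force: [0.9, -0.5, -0.4]
width: 0.0249
```

Request:
apply_moves(commands=[{"dx":6,"dy":40,"dz":0,"spin":-6,"hand":1},{"dx":6,"dy":40,"dz":0,"spin":-6,"hand":1},{"dx":4,"dy":10,"dz":0,"spin":-3.6,"hand":1},{"dx":0,"dy":0,"dz":0,"spin":0,"hand":1},{"dx":0,"dy":0,"dz":0,"spin":0,"hand":1}])

```text
t: 9.98
eef_pos: [0.5367, 0.1554, 0.4508]
ee_rot: [-2.439, 1.569, -2.568]
force: [0.5, -0.0, 1.0]
width: 0.0006
```

```bash
python3 look.py 6
```

```text
9.975 [0.53674372 0.15544372 0.45082457] [ 0.49543629 -0.0457797   0.9539007 ] 0.0005566071750248073 jaw 82.60300988373031
```

View pics/scene_6_full.png

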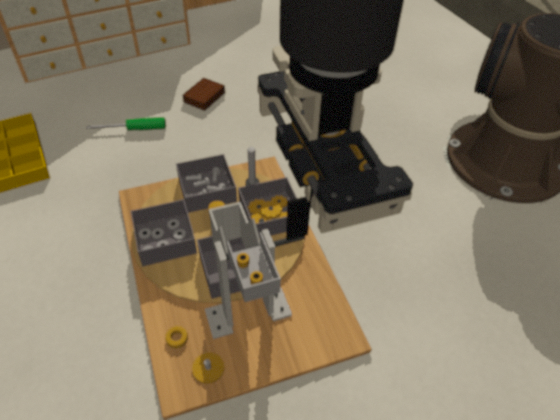

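```bash
python3 -c "
from h import *
print(proj('scene',[[.537,.155,.272],[.537,.155,.32],[.5335,.111,.237],[.537,.155,.195],[.5335,.111,.165]]))
im=cv2.imread('pics/scene_6_full.png');cv2.imwrite('pics/z6.png',cv2.resize(im[60:260,220:430],None,fx=3,fy=3,interpolation=2))"
```

```text
[[316.69481677 203.61044238]
 [320.13431637 171.4461921 ]
 [299.13115587 197.96072321]
 [312.01499625 247.26118105]
 [296.52827407 236.17746825]]
```

View pics/z6.png

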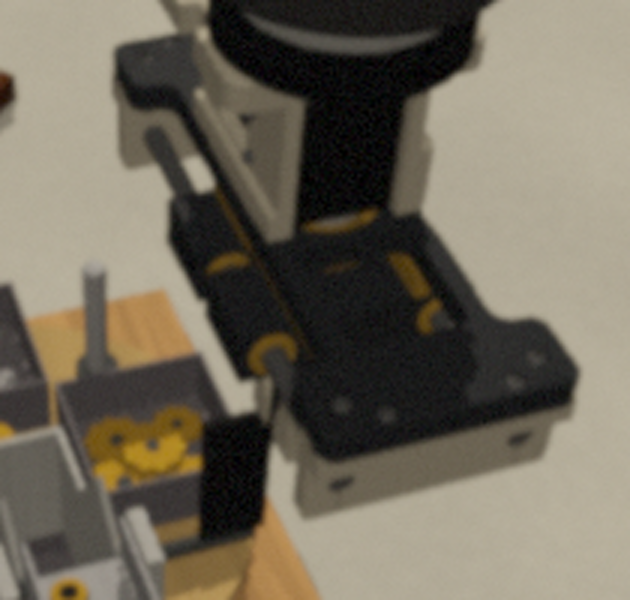

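Request:
apply_moves(commands=[{"dx":0,"dy":0,"dz":-40,"spin":0,"hand":1},{"dx":0,"dy":0,"dz":-40,"spin":0,"hand":1},{"dx":0,"dy":0,"dz":0,"spin":0,"hand":1},{"dx":-1,"dy":-8,"dz":0,"spin":0,"hand":1},{"dx":-1,"dy":-8,"dz":0,"spin":0,"hand":1}])

```text
t: 10.7
eef_pos: [0.5353, 0.1395, 0.3736]
ee_rot: [0.604, 1.568, 0.474]
force: [0.6, 0.7, -0.7]
width: 0.0003
```

```bash
python3 look.py 7;python3 -c "
import cv2
im=cv2.imread('pics/scene_7_full.png');cv2.imwrite('pics/z7.png',cv2.resize(im[100:320,180:390],None,fx=2.7,fy=2.7,interpolation=2))"
```

```text
10.7 [0.5353392  0.13951901 0.37356785] [ 0.61224597  0.65596065 -0.67660548] 0.0002955153800629533 jaw 82.55533371843468
```

View pics/z7.png

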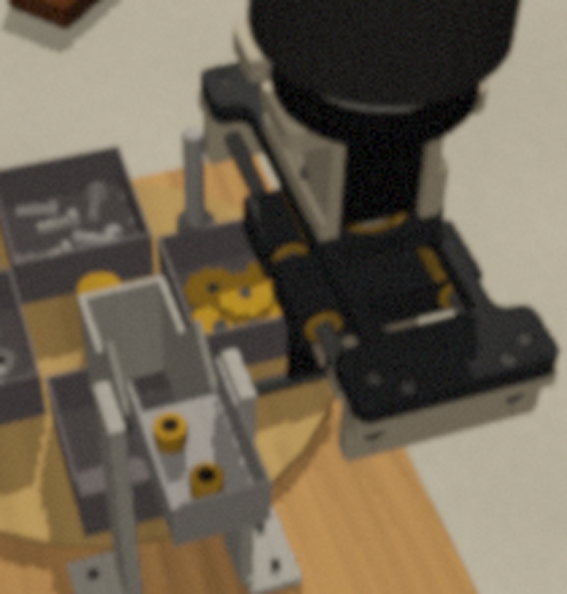

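Request:
apply_moves(commands=[{"dx":-1,"dy":-8,"dz":0,"spin":0,"hand":1},{"dx":-1,"dy":-8,"dz":0,"spin":0,"hand":1},{"dx":-1,"dy":-8,"dz":0,"spin":0,"hand":1},{"dx":-1,"dy":-8,"dz":0,"spin":0,"hand":1},{"dx":-1,"dy":-8,"dz":0,"spin":0,"hand":1}])

```text
t: 11.42
eef_pos: [0.5299, 0.0995, 0.3717]
ee_rot: [-2.103, 1.571, -2.233]
force: [1.6, 2.2, 1.5]
width: 0.0005
```

```bash
python3 look.py 8;python3 -c "
import cv2
im=cv2.imread('pics/scene_8_full.png');cv2.imwrite('pics/z8.png',cv2.resize(im[100:320,180:390],None,fx=2.7,fy=2.7,interpolation=2))"
```

```text
11.425 [0.52988491 0.09945539 0.37166421] [1.64905385 2.16560242 1.5120684 ] 0.0005426779371520363 jaw 82.5461224839585
```

View pics/z8.png

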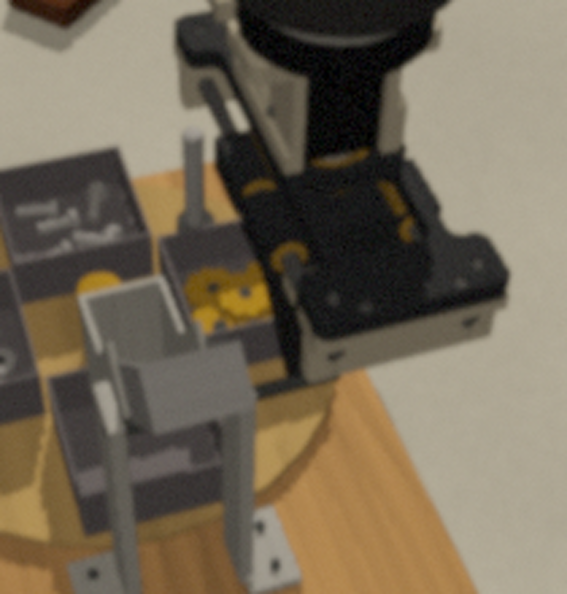

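The pan is well tilted, so I'll keep pushing to its stop.

Request:
apply_moves(commands=[{"dx":-0.8,"dy":-6,"dz":0,"spin":0,"hand":1},{"dx":-0.8,"dy":-6,"dz":0,"spin":0,"hand":1},{"dx":-0.5,"dy":-4,"dz":0,"spin":0,"hand":1},{"dx":-0.3,"dy":-3,"dz":0,"spin":0,"hand":1},{"dx":0,"dy":0,"dz":0,"spin":0,"hand":1}])

```text
t: 12.15
eef_pos: [0.5275, 0.0806, 0.3716]
ee_rot: [-1.987, 1.57, -2.118]
force: [0.0, 0.4, 0.7]
width: 0.0005
```

Request:
apply_moves(commands=[{"dx":-0.4,"dy":-3,"dz":0,"spin":0,"hand":1},{"dx":-0.4,"dy":-3,"dz":0,"spin":0,"hand":1},{"dx":0,"dy":0,"dz":0,"spin":0,"hand":1},{"dx":0,"dy":0,"dz":0,"spin":0,"hand":1},{"dx":0,"dy":0,"dz":0,"spin":0,"hand":1}])

```text
t: 12.78
eef_pos: [0.5267, 0.0749, 0.3716]
ee_rot: [-2.212, 1.57, -2.342]
force: [-0.5, -0.0, 1.0]
width: 0.0008
```

```bash
python3 look.py 9;python3 -c "
import cv2
im=cv2.imread('pics/scene_9_full.png');cv2.imwrite('pics/z9.png',cv2.resize(im[100:320,180:390],None,fx=2.7,fy=2.7,interpolation=2))"
```

```text
12.775 [0.52673005 0.07491552 0.37161487] [-0.48854161 -0.00675814  0.9638817 ] 0.0008117503861465654 jaw 82.53943462044732
```

View pics/z9.png

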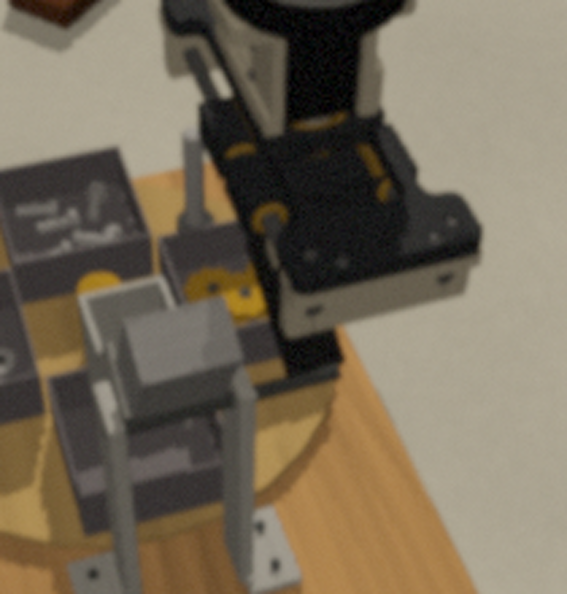

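Request:
apply_moves(commands=[{"dx":-0.5,"dy":-4,"dz":0,"spin":0,"hand":1},{"dx":-0.5,"dy":-4,"dz":0,"spin":0,"hand":1},{"dx":0,"dy":0,"dz":0,"spin":0,"hand":1},{"dx":0,"dy":0,"dz":0,"spin":0,"hand":1},{"dx":0,"dy":0,"dz":0,"spin":0,"hand":1}])

```text
t: 13.5
eef_pos: [0.5263, 0.0677, 0.3725]
ee_rot: [0.854, 1.567, 0.725]
force: [0.0, 5.9, 3.4]
width: 0.0002
```

```bash
python3 look.py 10;python3 -c "
import cv2
im=cv2.imread('pics/scene_10_full.png');cv2.imwrite('pics/z10.png',cv2.resize(im[160:320,180:340],None,fx=3.7,fy=3.7,interpolation=2))"
```

```text
13.5 [0.52627681 0.06773607 0.37248323] [0.00984557 5.86577092 3.38839292] 0.00015804721415614532 jaw 82.56377815691953
```

View pics/z10.png

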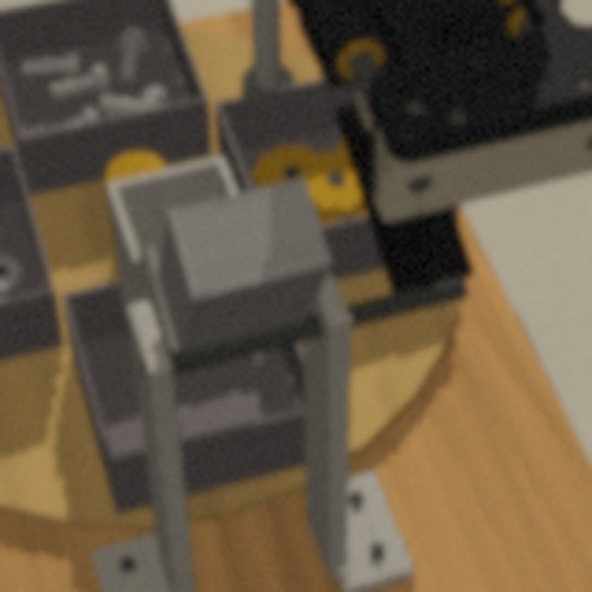

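The lever is at its stop (6 N reaction). I'll back off, lift and clear the top camera's view.

Request:
apply_moves(commands=[{"dx":1,"dy":10,"dz":0,"spin":0,"hand":1},{"dx":2,"dy":15,"dz":0,"spin":0,"hand":1},{"dx":0,"dy":0,"dz":40,"spin":0,"hand":1},{"dx":0,"dy":0,"dz":40,"spin":0,"hand":1},{"dx":-24,"dy":43,"dz":0,"spin":0,"hand":1}])

```text
t: 14.22
eef_pos: [0.506, 0.135, 0.4545]
ee_rot: [0.426, 1.566, 0.293]
force: [-0.0, 1.2, -0.3]
width: 0.0006
```

Request:
apply_moves(commands=[{"dx":-26,"dy":45,"dz":0,"spin":3,"hand":1},{"dx":-26,"dy":45,"dz":0,"spin":3,"hand":1},{"dx":-26,"dy":45,"dz":0,"spin":3,"hand":1},{"dx":-26,"dy":45,"dz":0,"spin":3,"hand":1},{"dx":-26,"dy":45,"dz":0,"spin":3,"hand":1}])

```text
t: 14.85
eef_pos: [0.3733, 0.3619, 0.4516]
ee_rot: [-1.651, 1.57, -1.517]
force: [1.1, 0.7, 0.3]
width: 0.0008
```

Request:
apply_moves(commands=[{"dx":-26,"dy":45,"dz":0,"spin":3,"hand":1},{"dx":-26,"dy":45,"dz":0,"spin":3,"hand":1},{"dx":-26,"dy":45,"dz":0,"spin":3,"hand":1},{"dx":-26,"dy":45,"dz":0,"spin":3,"hand":1},{"dx":-26,"dy":45,"dz":0,"spin":3,"hand":1}])

```text
t: 15.48
eef_pos: [0.243, 0.5868, 0.4513]
ee_rot: [-1.81, 1.57, -1.415]
force: [0.9, 0.4, -0.5]
width: 0.0006
```

```bash
python3 look.py 11;python3 -c "
import cv2
im=cv2.imread('pics/scene_11_full.png');cv2.imwrite('pics/z11.png',cv2.resize(im[160:320,180:340],None,fx=3.7,fy=3.7,interpolation=2))"
```

```text
15.475 [0.24303922 0.58681885 0.45125903] [ 0.8631083   0.35166405 -0.45478123] 0.000642101029338976 jaw 112.66734502231004
```

View pics/z11.png

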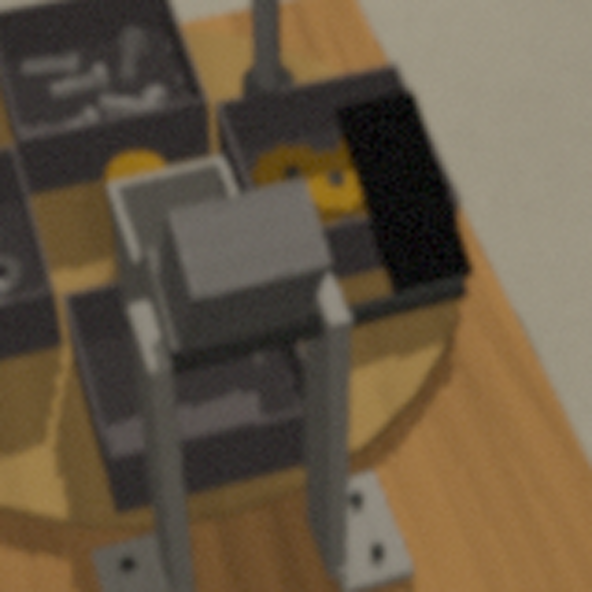

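View pics/top_11.png

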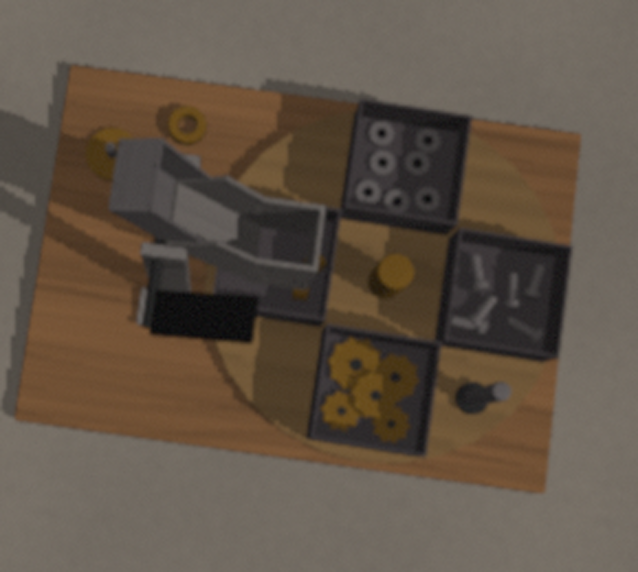

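```bash
python3 -c "
import cv2,numpy as np
im=cv2.imread('pics/top_11_full.png');c=im[130:215,280:355];c=np.clip(c*1.8,0,255).astype('uint8');cv2.imwrite('pics/z12.png',cv2.resize(c,None,fx=7,fy=7,interpolation=2))
from h import *
e,d=None,None
print(atz('top',[[190+301/2.2,50+294/2.2],[190+322/2.2,50+262/2.2]],.031))"
```

```text
[[ 0.57044417  0.00123112  0.031     ]
 [ 0.59649156 -0.01534955  0.031     ]]
```

View pics/z12.png

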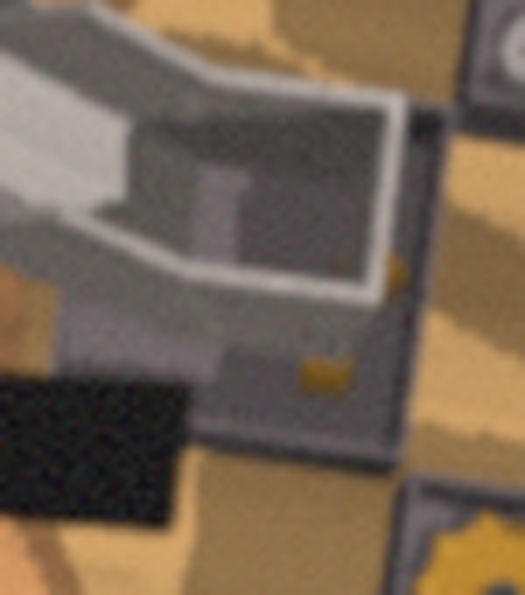

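Run:
```python
from h import *
a=cv2.imread('pics/top_11_full.png').astype(int)
for i in range(3): b=cv2.cvtColor(viewer.grab_frame('top'),cv2.COLOR_RGB2BGR).astype(int)
print(np.abs(a-b)[155:195,315:345].max(),np.abs(a-b)[130:215,280:355].mean())
print(atz('top',[[280+372/7,130+272/7],[280+325/7,130+375/7]],.033))
s=status.get_state();print(s['t'],s['force'],abs(s['qd']).max())
```

```text
10 1.3410196078431373
[[ 0.59641039 -0.00948376  0.033     ]
 [ 0.57021104  0.00210255  0.033     ]]
15.725 [0.57549509 0.38476499 0.57316607] 0.022626391649180566
```

Both bushings are at rest inside the empty bin, and the arm is clear of everything.

```bash
python3 -c "
from station import arm;print(arm.job_done())"
```

```text
the job is handed in; nothing more can be done
None
```

I turned the tray about 81° clockwise by its pin, then pushed the lever to its stop, and both brass bushings slid into the bin that was empty. The job is handed in at about 15.7 s, and no verdict was reported.

- **Bin under the chute:** after the turn, the scene picture showed the bin within about 2–3 mm of the position I had worked out under the chute. Both bushings were still in the pan at that point. The top view was blocked by the arm then, so this check rests on one camera.
- **Turning forces:** there was up to about 13 N at the wrist while turning, probably because my estimate of the axle position was a few millimetres off. The force dropped to nearly zero on release.
- **Lever:** it gave about 2 N while tipping and about 7 N at its stop, and it stayed over after I backed off.
- **Bushings:** the last top view shows both in the bin. One is clearly visible, about 20 mm and 26 mm from the bin's centre along its sides. The other is partly hidden by the chute rim near the inner wall, so its place (about 34 mm from centre) is less certain. Top-camera pictures taken about 0.25 s apart showed no movement.
- **Contact:** the arm was parked clear, touching nothing. The fingers never went near the bushings.

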